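# Hang the bead bin on the desk slatwall

### The arm

A 6-joint arm with a two-finger parallel gripper is mounted at the origin on the work surface. World frame = base frame: x ahead of the robot, y to its left, z up, the work surface at z = 0. Lengths are in m, angles in rad, forces in N, time in s.
With the tool pointing down it reaches from about 0.3 to 0.775 m from the base axis. Payload 14.6 kg.
Tool frame: the origin (TCP) lies at the centre of the arm's flange, where the gripper is bolted on; the fingertips stand 199 mm ahead of it and the grasp point (between the pads) lies ctrl.tcp_to_grasp ahead of it (ctrl.tcp_to_grasp is the distance from the TCP to the grasp point, in m); z points along the fingers, y is the line along which they close (so a half turn about z gives the same grasp; the last joint's range is limited). The gripper opens to 94 mm and grips with 3 to 60 N. Pads are 16 mm wide; open, the fingers measure 119 mm over their backs; the gripper's body (75 mm by 177 mm) begins 78 mm behind the grasp point.
Start: joints at [-1.336, 0.3, 1.521, -0, 1.321, -0.067], TCP at [0.163, -0.525, 0.405] pointing down, gripper open.
Joint ranges: [-3.03, 3.03], [-0.79, 2.21], [0.23, 2.52], [-1.04, 4.18], [0, 3.07], [-2.55, 2.55]. Speed limits (rad/s): [2.22, 2.22, 2.57, 3.14, 3.14, 3.14].

### API

Orientations are given as [roll, pitch, yaw] about the fixed x, y, z axes, in that order (R = Rz(yaw) Ry(pitch) Rx(roll)).
In Python, from station import ctrl gives the robot as it stands. The module is installed in compiled form; this text tells all that it offers.
- The arm moves only by the shell command python3 -m jog 'ROWS' [OPENING] [FORCE]. ROWS is JSON, a list of rows, each a list of 6 numbers: the shift along the tool's x, y, z in cm, then the turn, a rotation vector about the tool's x, y, z in rad. In form: [[tx, ty, tz, ax, ay, az], ...]. A call has 1 to 8 rows; each row is the pose to reach, as a shift and turn from the pose commanded when the call began, along the tool's axes at that moment; what a row does not reach only later rows make up. A row lasts 1/10 s, in which the tool goes at most 50 mm and 8.59 degrees, less where a joint would pass 70% of its speed; a pose out of reach is approached as far as the arm can. A call with a gripper value outside its range is refused whole. OPENING is the opening in per cent of the stroke, from 0 (shut) to 100 (fully open), set as the call begins (- or left out, the last holds). The fingers move at their own pace and stop on an object; FORCE is the grip in N (left out, the last holds). Time passes only in rows, so rows that repeat a pose let the fingers close. It gives the time, the measured TCP pose, the force, the opening and the grip force at its end, in the units of the state.
- ctrl.get_obs(): the state, without advancing time (a new reading comes with each control period).
- ctrl.camera(name): name is "side" or "top" or "wrist"; returns a dict with "img" (420x560x3 uint8, blue, green, red), "intrinsics" (3x3 intrinsics, pixels), "R" (3x3) and "t" (3): a world point X has camera coordinates R X + t. Camera axes: x right, y down, z forward; pixel columns grow to the right and rows downward; lengths in m; the calibration is good to about 2 mm. The wrist camera is an equidistant fisheye: a pixel r from the principal point sees the ray r / f radians off the axis. A picture is of the moment at which its call begins. There is no depth.
- ctrl.hand_in(): hands the job in; it is judged then, once.
The state is a dict: "time_s": time; "qpos": joint angles; "joint_vel": joint speeds; "tau": joint torques, N m; "ee_pos": TCP position; "eef_rot": TCP orientation; "force": force on the tool from outside, world axes, zero at the start; "moment": the same for the moment, N m; "grip_width": finger opening in m; "grip_force": force on a finger pad.
Only numpy, scipy, OpenCV 4.12 (cv2) and the standard library are available. Lean on these libraries where they do the work, as an engineer would, in place of code of your own. Each camera call takes 0.05 s, during which the arm holds its last target. There are 200 camera calls.

### The job

Hang the bead bin that has a steel hook on its back in the upper groove of the little slatwall on the desk, in the free stretch beside the hook already there: tilt the bin's front up, feel the lip of its hook into the groove, then rotate the bin down until it is fully home, level and with its back flat against the slats, and let go of it. Work gently: never push on the slatwall with more than about 25 N, and leave the other things where they are.

Things in the scene. Friction and masses are not known exactly. Their poses are not given: they have to be found in the camera images.
- hook_bin: the bin to hang (0.15 to 0.3 kg): grey open plastic bin, 72 deep (x) x 50 wide (y) x 46 high, walls 3, with capped vials in it, no higher than its rim. Origin: centre of its underside; z up; its front faces its own -x, its steel hook is at +x. Grip it across its 50 width by the outer side walls. It starts upright on the desk, hook turned roughly towards the slatwall (within 0.6 rad)
- plate_foot (a point): on the hook bin, bin frame (39, 0, 4): lower end of the rear face of the steel back plate, mid width. The plate is 40 wide, 3 thick (x 36 to 39), z 4 to 61. When home, this rear face lies against the front of the middle slat
- lip (a point): on the hook bin, bin frame (39, 0, 58), mid width: where the underside of the hook's tongue meets the rear face of the plate. The tongue is 36 wide, 3 thick (z 58 to 61) and runs back to x = 50.5. When home, this point lies on the front top edge of the middle slat, the tongue resting on that slat
- lip_tip (a point): on the hook bin, bin frame (49, 0, 83): middle of the upper end of the lip, which stands up from the rear end of the tongue: 36 wide, 3 thick (x 47.5 to 50.5), z 58 to 83. When home the lip is behind the top slat, with about 2.5 play
- panel: desk slatwall, fixed: three white horizontal slats in an open-backed dark frame 344 wide, 206 high, on a steel foot plate 350 wide, 12 thick, reaching 30 in front of the slats. Origin: on the desk under the slats' front face, mid width; z up, y along the grooves, slats face its own -x. Slats are 6 thick (x 0 to 6), with nothing behind them but the frame ends and the top rail
- groove (a point): panel frame (0, 0, 150): NOMINAL lower edge of the upper groove at the slats' front face, mid width. Nominal heights: bottom slat 30-72, lower groove 72-90, middle slat 90-150, upper groove 150-168, top slat 168-184. In each run all slats together are stiffly fixed at an unknown height, up to 13 above or below nominal: not measured, to be felt or seen; this point does not follow
- top_rail (a point): panel frame (0, 0, 206): top front edge of the frame's top rail, mid width (rail z 198 to 206, x 0 to 42); it does not move with the slats. The bin's lip enters the upper groove under it only if the bin is tilted front up, about 35 to 50 degrees; the lip then slides inwards and upwards along its own length
- old_hook (a point): panel frame (0, 118, 150), nominal: a small steel hook that already hangs in the upper groove and is fixed to the slats; its plate is 26 wide, its wire stands out 66 from the slats. The free stretch of the upper groove is y = -159 to +100; near its middle (y = -30) there is room for fingers
- plain_bin: bystander: grey open plastic bin 72 x 50 x 46, the same as the hook bin but WITHOUT a steel hook; it may stand in either of the two bins' places. Origin: centre of underside
- spool: bystander: small pale thread spool, 34 diameter, 32 high, standing between the two bins. Origin: centre of underside
- jar: bystander: closed glass jar, 52 diameter, 75 high, beside the slatwall. Origin: centre of underside
- tin: bystander: flat metal tin, 70 diameter, 30 high, beside the slatwall. Origin: centre of underside
- dish: bystander: white bowl, 150 diameter, 45 high. Origin: centre of underside
- pliers: bystander: black-handled pliers lying flat, 145 long. Origin: under the pivot

How it is judged:
On the way, in this order (a step that is already met when the one before it is completed fails the run):
1. the lip of the hook is behind the slats at the upper groove while the bin's front is still raised (x of lip_tip in the frame of panel between 0.009 and 0.045 m and z of lip_tip in the frame of panel between 0.135 and 0.205 m and angle between hook_bin's own z axis and vertical above 0.2 rad), for 0.1 s.
2. the bin is rotated down and home in the groove (angle between hook_bin's own z axis and vertical below 0.1 rad and angle between the x axis of hook_bin and the x axis of panel, either way round below 0.12 rad and x of lip in the frame of panel between -0.004 and 0.0045 m and y of lip in the frame of panel between -0.145 and 0.09 m and z of lip in the frame of panel between 0.133 and 0.167 m), for 0.2 s.
At the end, for the whole second after the job is handed in: The hook bin hangs at rest on the slatwall's upper groove, in the free stretch: upright within 0.10 rad, square to the slatwall within 0.12 rad, its lip point within 4 mm of the slats' front face, 133 to 167 mm above the desk and between -145 and +90 mm along the groove (all of step 2 and linear speed of hook_bin below 0.02 m/s and angular speed of hook_bin below 0.2 rad/s and contact force between hook_bin and panel above 0.5 N); the robot touches nothing.
It fails at once if the bin is pressed on the slatwall with more than 25 N (contact force between hook_bin and panel above 25 N).
It fails at once if the robot pushes on the slatwall with more than 25 N (contact force between any of the arm, the fingers and panel above 25 N).
It fails at once if one of the other things (plain bin, spool, jar, tin, dish, pliers) is moved more than 30 mm (distance of any of plain_bin, spool, jar, tin, dish, pliers from where it was at the start of the episode above 0.03 m).
It also fails if it takes over 72 s, if anything falls off the work surface, if the arm or the gripper's body presses on something with over 40 N, if the wrist force passes 120 N, or if a joint passes its speed limit or range.

## Working session

There is one attempt and no reset: what is moved stays moved. The work goes in short steps, Python scripts to look and compute and a shell command to move; the robot and the scene stay as the last step left them, time stands still between calls to the robot, and variables do not carry over. Pictures are saved under pics/ and viewed, at most 13 in all, crops included, and the job is handed in when it is done.

```bash
mkdir -p pics; python3 - <<'E'
from station import ctrl
import cv2,numpy as np
o=ctrl.get_obs(); print(o, ctrl.tcp_to_grasp)
for n in("side","top","wrist"):
    c=ctrl.camera(n); cv2.imwrite(f"pics/{n}0.png",c["img"]); np.savez(f"{n}0.npz",**c)
    print(n,c["intrinsics"],c["R"],c["t"])
E
```

```text
{'time_s': 0.0, 'qpos': array([-1.33561762e+00,  3.00455702e-01,  1.52159785e+00,  5.94161262e-06,
        1.32069306e+00, -6.66133869e-02]), 'joint_vel': array([ 1.13313436e-03,  1.30556886e-03, -4.00752424e-04, -5.12028605e-05,
        5.50846418e-04, -1.55870821e-03]), 'tau': array([ 1.72353277e-03, -5.31801581e+01, -3.52735054e+01,  7.08469329e-02,
        2.43713718e-02, -1.08839333e-04]), 'ee_pos': array([ 0.163459  , -0.52510815,  0.40408755]), 'eef_rot': array([-3.14044164e+00, -8.25545231e-05,  3.01790571e-01]), 'force': array([-0.13509923, -0.41626334, -1.49311774]), 'moment': array([0.02719826, 0.02616173, 0.01983661]), 'grip_force': 0.0, 'grip_width': 0.09428998075176341} 0.1804
side [[538.81233325   0.         282.74649542]
 [  0.         538.81233325 212.96560541]
 [  0.           0.           1.        ]] [[-8.65501599e-01 -5.00905667e-01  7.03706927e-04]
 [-3.70757365e-01  6.39675884e-01 -6.73315484e-01]
 [ 3.36817397e-01 -5.83016532e-01 -7.39354965e-01]] [0.5052721  0.30908463 1.66012083]
top [[539.50285594   0.         286.89610872]
 [  0.         539.50285594 207.22932391]
 [  0.           0.           1.        ]] [[-0.01259237 -0.99991313  0.00389373]
 [-0.98449721  0.01171673 -0.17500849]
 [ 0.17494766 -0.00603713 -0.98455923]] [-0.00546813  0.59381675  1.38858097]
wrist [[325.1922621    0.         282.64667508]
 [  0.         325.1922621  207.32004132]
 [  0.           0.           1.        ]] [[ 2.98249858e-01 -9.54487457e-01 -8.46715960e-04]
 [-9.23969755e-01 -2.88936251e-01  2.50590771e-01]
 [-2.39430395e-01 -7.39563220e-02 -9.68092738e-01]] [-0.54978412 -0.02701312  0.39021105]
```

View pics/side0.png

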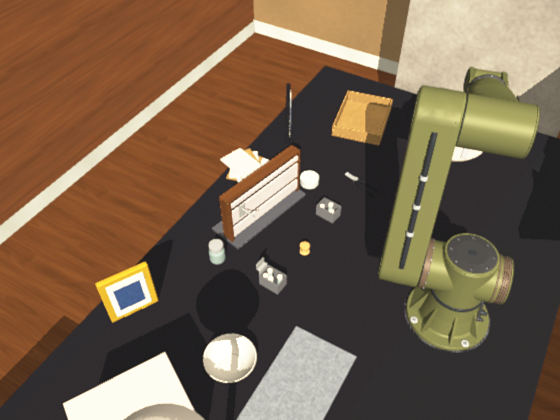

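View pics/top0.png

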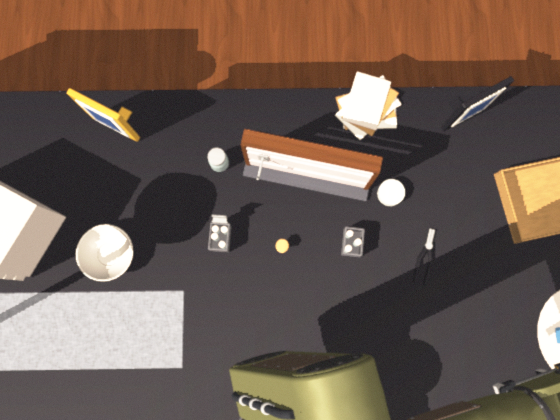

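The side and top views show the hook bin at top (220,233) with its steel plate towards the wall at (219,218). The plain bin is at (352,241), the spool at (282,246), the old hook at (262,165), the jar at (218,159) and the tin at (391,192). I'll zoom in for corner pixels.

```bash
python3 - <<'E'
import cv2
t=cv2.imread("pics/top0.png"); s=cv2.imread("pics/side0.png")
cv2.imwrite("pics/topc.png",cv2.resize(t[115:265,200:400],None,fx=4,fy=4,interpolation=cv2.INTER_CUBIC))
cv2.imwrite("pics/sidec.png",cv2.resize(s[145:295,200:345],None,fx=4,fy=4,interpolation=cv2.INTER_CUBIC))
E
```

```text
(no output)
```

View pics/topc.png

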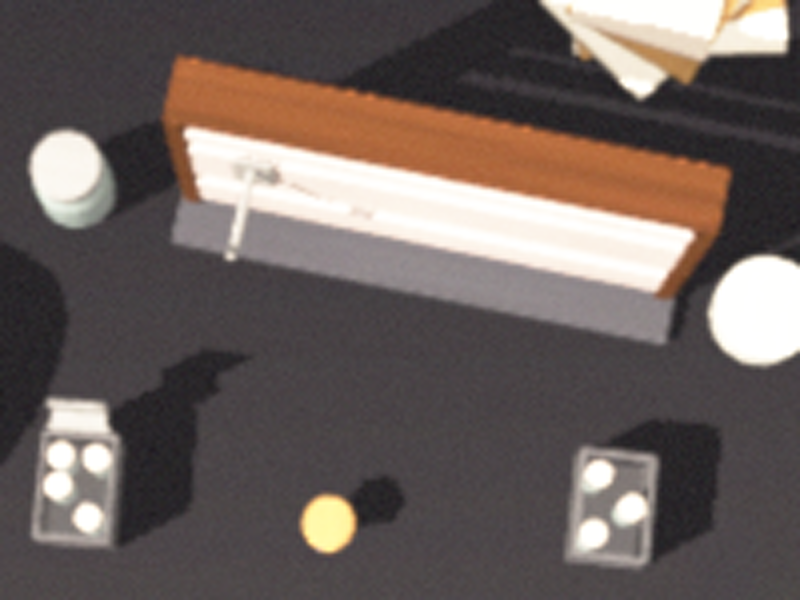

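View pics/sidec.png

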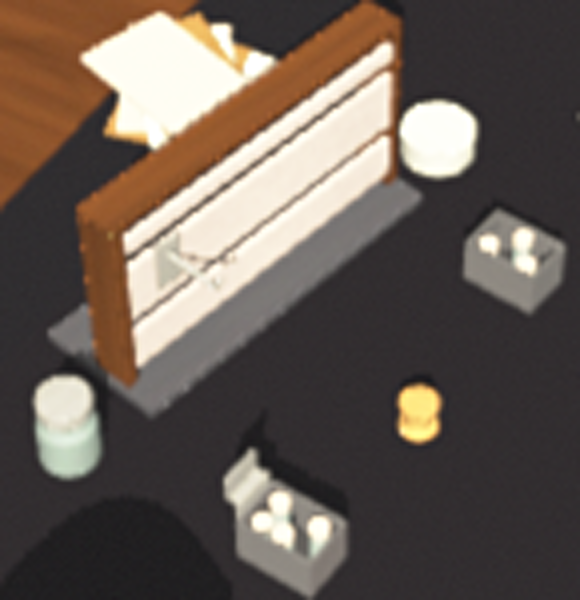

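```bash
cat > h.py <<'E'
import numpy as np,cv2
from scipy.ndimage import map_coordinates
def ray(c,uv,z):
    K,R,t=c["intrinsics"],c["R"],c["t"]
    d=R.T@np.linalg.solve(K,[uv[0],uv[1],1.]); o=-R.T@t
    return o+d*(z-o[2])/d[2]
def proj(c,X):
    p=c["intrinsics"]@(c["R"]@np.asarray(X).T+np.asarray(c["t"])[:,None]); return p[:2]/p[2]
E
python3 - <<'E'
from h import *
T=dict(np.load("top0.npz"));S=dict(np.load("side0.npz"))
tc=lambda u,v:((u-1.5)/4+200,(v-1.5)/4+115); sc=lambda u,v:((u-1.5)/4+200,(v-1.5)/4+145)
g=lambda P,z,c=T,f=tc:np.array([ray(c,f(*p),z) for p in P])
F=g([(172,243),(668,343)],.012); Rl=g([(163,118),(720,222)],.206)
print("foot",F,np.linalg.norm(F[0]-F[1]));print("rail",Rl,np.linalg.norm(Rl[0]-Rl[1]))
Fs=g([(155,415),(422,198)],.012,S,sc); Rs=g([(80,213),(362,3)],.206,S,sc); print("side foot",Fs,"rail back/front",Rs)
d=F[0]-F[1];d[2]=0;ey=d/np.linalg.norm(d);ex=np.array([ey[1],-ey[0],0])
print("panel yaw",np.arctan2(ex[1],ex[0]))
d2=Rl[0]-Rl[1];print("rail yaw",np.arctan2(d2[1],d2[0])-np.pi/2)
O1=F.mean(0)+.03*ex;O2=Rl.mean(0);print(O1,O2)
B=g([(45,428),(120,433),(117,547),(33,541)],.046)
print("bin",B,B.mean(0),[np.linalg.norm(B[i]-B[(i+1)%4]) for i in range(4)])
ax=(B[0]+B[1]-B[2]-B[3]);print("yaw",np.arctan2(ax[1],ax[0]))
Bs=g([(237,502),(287,465),(347,518),(305,560)],.046,S,sc);print("side bin",Bs.mean(0))
O=(O1+O2)/2;O[2]=0
for n,c in(("S",S),("T",T)):
  gr=cv2.cvtColor(c["img"],cv2.COLOR_BGR2GRAY).astype(float)
  z=np.arange(.02,.215,.003);ys=np.linspace(-.14,.03,40);M=[]
  for zz in z:
    X=O+np.outer(ys,ey)+[0,0,zz];u,v=proj(c,X);M.append(map_coordinates(gr,[v,u],order=1).mean())
  print(n,[(round(1000*a),round(b)) for a,b in zip(z,M)])
E
```

```text
foot [[ 0.69212056  0.10873102  0.012     ]
 [ 0.6174424  -0.23284936  0.012     ]] 0.34964837286430633
rail [[ 0.72357869  0.09934273  0.206     ]
 [ 0.65466723 -0.23666848  0.206     ]] 0.3430048481062352
side foot [[ 0.68962143  0.1157213   0.012     ]
 [ 0.61674276 -0.22177938  0.012     ]] rail back/front [[ 0.75796954  0.09827813  0.206     ]
 [ 0.68998674 -0.23451603  0.206     ]]
panel yaw -0.21523880595399608
rail yaw -0.20228187544811504
[ 0.68408924 -0.06846659  0.012     ] [ 0.68912296 -0.06866287  0.206     ]
bin [[0.55823496 0.19057998 0.046     ]
 [0.55426257 0.14054473 0.046     ]
 [0.47815199 0.1420713  0.046     ]
 [0.48280185 0.19759759 0.046     ]] [0.51836284 0.1676984  0.046     ] [np.float64(0.05019268519052773), np.float64(0.076125892270845), np.float64(0.055720645733231905), np.float64(0.07575882972962654)]
yaw -0.056321357784063296
side bin [0.52464346 0.16340048 0.046     ]
S [(20, 123), (23, 136), (26, 160), (29, 190), (32, 216), (35, 231), (38, 237), (41, 239), (44, 238), (47, 238), (50, 238), (53, 238), (56, 238), (59, 238), (62, 239), (65, 241), (68, 24
[... 622 characters left out ...]
), (35, 241), (38, 243), (41, 244), (44, 245), (47, 245), (50, 246), (53, 247), (56, 249), (59, 250), (62, 252), (65, 253), (68, 254), (71, 254), (74, 254), (77, 254), (80, 253), (83, 252), (86, 251), (89, 250), (92, 248), (95, 247), (98, 246), (101, 245), (104, 245), (107, 245), (110, 245), (113, 245), (116, 245), (119, 245), (122, 245), (125, 245), (128, 246), (131, 246), (134, 248), (137, 249), (140, 251), (143, 252), (146, 253), (149, 254), (152, 254), (155, 254), (158, 254), (161, 253), (164, 252), (167, 251), (170, 251), (173, 252), (176, 252), (179, 253), (182, 252), (185, 249), (188, 242), (191, 229), (194, 209), (197, 184), (200, 160), (203, 140), (206, 129), (209, 123), (212, 120)]
```

```bash
cat >> h.py <<'E'
from scipy.spatial.transform import Rotation as Ro
G=.1804
def obspose():
    from station import ctrl
    o=ctrl.get_obs(); return np.array(o["ee_pos"]),Ro.from_euler("xyz",o["eef_rot"]),o
def tool(yaw,a):   # tool pitched outwards by a
    return Ro.from_euler("z",yaw)*Ro.from_euler("y",-a)*Ro.from_euler("x",np.pi)
def row(p,R,p0,R0):
    return np.round(np.r_[100*R0.inv().apply(p-p0),(R0.inv()*R).as_rotvec()],3).tolist()
def graspTCP(g,yaw,a):
    R=tool(yaw,a); return g-R.apply([0,0,G]),R
E
python3 - <<'E'
from h import *
p0,R0,o=obspose()
w=np.array([.42,-.05,.36]),tool(-.055,0); print(row(*w,p0,R0))
g=np.array([.515,.166,.028]); a=np.pi/4
pre=graspTCP(g+[0,0,.10],-.055,a); print(pre[0],row(*pre,*w))
gr=graspTCP(g,-.055,a); print(gr[0],row(*gr,*pre))
E
```

```text
[38.617, -37.735, 4.458, -0.001, 0.0, 0.357]
[0.38763083 0.17301238 0.25556206] [-4.458, -22.09, 10.444, 0.0, 0.785, 0.0]
[0.38763083 0.17301238 0.15556206] [-7.071, -0.0, 7.071, 0.0, 0.0, 0.0]
```

```bash
python3 -m jog '[[38.6,-37.7,4.5,0,0,0.357],[38.6,-37.7,4.5,0,0,0.357],[38.6,-37.7,4.5,0,0,0.357],[38.6,-37.7,4.5,0,0,0.357],[38.6,-37.7,4.5,0,0,0.357],[38.6,-37.7,4.5,0,0,0.357],[38.6,-37.7,4.5,0,0,0.357],[38.6,-37.7,4.5,0,0,0.357]]' 100 20
python3 -m jog '[[0,0,0,0,0,0]]'
python3 - <<'E'
from h import *
p0,R0,o=obspose();print(o["qpos"])
print(row(np.array([.42,-.05,.36]),tool(-.055,0),p0,R0))
E
```

```text
time_s: 0.95
ee_pos: [0.3529, -0.1732, 0.3714]
eef_rot: [3.141, -0.0, -0.056]
force: [1.2, -0.8, 0.3]
grip_width: 0.0942
grip_force: 0.0
time_s: 1.05
ee_pos: [0.3542, -0.171, 0.3711]
eef_rot: [-3.141, 0.0, -0.049]
force: [-0.5, -0.5, 0.6]
grip_width: 0.094
grip_force: 0.0
[-5.43037036e-01 -2.21314083e-02  1.96993094e+00  7.42170945e-04
  1.19448783e+00  1.07609662e+00]
[5.986, -12.401, 1.119, -0.001, 0.0, 0.006]
```

```bash
python3 -m jog '[[1.5,-34.5,11.6,0,0.785,0],[1.5,-34.5,11.6,0,0.785,0],[1.5,-34.5,11.6,0,0.785,0],[1.5,-34.5,11.6,0,0.785,0],[1.5,-34.5,11.6,0,0.785,0],[1.5,-34.5,11.6,0,0.785,0],[1.5,-34.5,11.6,0,0.785,0],[1.5,-34.5,11.6,0,0.785,0]]'
python3 -m jog '[[0,0,0,0,0,0],[0,0,0,0,0,0]]'
python3 - <<'E'
from h import *
from station import ctrl
p0,R0,o=obspose();print(o["qpos"])
print(row(*graspTCP(np.array([.515,.166,.128]),-.055,np.pi/4),p0,R0))
c=ctrl.camera("wrist");cv2.imwrite("pics/w1.png",c["img"]);np.savez("w1.npz",**c)
E
```

```text
time_s: 1.85
ee_pos: [0.3833, 0.084, 0.2879]
eef_rot: [3.13, -0.757, -0.054]
force: [0.3, -0.5, 0.1]
grip_width: 0.0936
grip_force: 0.0
time_s: 2.05
ee_pos: [0.3833, 0.0837, 0.288]
eef_rot: [3.128, -0.755, -0.052]
force: [0.1, 0.3, -0.2]
grip_width: 0.094
grip_force: 0.0
[ 0.14885865  0.03251759  2.19355244 -0.72325306  0.22830931  2.42819879]
[-2.246, -8.976, 2.224, 0.011, 0.03, 0.003]
```

View pics/w1.png

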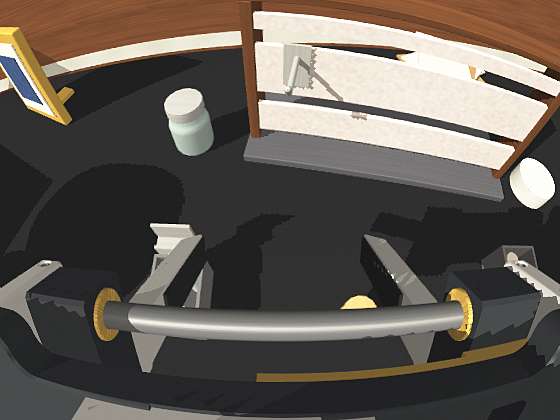

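The wrist view shows the wall squarely, with the groove, the old hook at (295,75) and the bin's plate at (172,235), still left of the fingers. The wrist is close to straight at 45° of pitch, so I'll use about 25°.

```bash
python3 - <<'E'
from h import *
p0,R0,o=obspose()
print(row(*graspTCP(np.array([.509,.166,.106]),-.055,.436),p0,R0))
E
```

```text
[1.999, -8.992, 4.322, 0.012, -0.319, -0.0]
```

```bash
python3 -m jog '[[2,-4.5,2,0,-0.15,0],[2,-9,4.3,0.012,-0.319,0],[2,-9,4.3,0.012,-0.319,0],[2,-9,4.3,0.012,-0.319,0],[2,-9,4.3,0.012,-0.319,0],[2,-9,4.3,0.012,-0.319,0]]'
python3 - <<'E'
from h import *
from station import ctrl
p0,R0,o=obspose();print(o["qpos"])
print(row(*graspTCP(np.array([.509,.166,.106]),-.055,.436),p0,R0))
c=ctrl.camera("wrist");cv2.imwrite("pics/w2.png",c["img"]);np.savez("w2.npz",**c)
E
```

```text
time_s: 2.7
ee_pos: [0.4325, 0.1698, 0.2703]
eef_rot: [-3.14, -0.439, -0.057]
force: [0.3, 0.1, 0.1]
grip_width: 0.0941
grip_force: 0.0
[ 0.31894883  0.2375954   1.96871632 -0.30315733  0.54363716  2.17525457]
[0.001, -0.044, 0.082, -0.001, -0.003, -0.002]
```

View pics/w2.png

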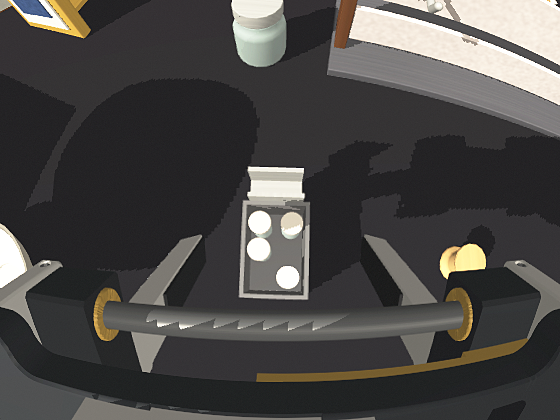

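The bin sits centred between the fingers. Its rim corners are at about (243,201), (309,203), (308,298) and (240,296), with the plate behind at (276,175).

```bash
cat >> h.py <<'E'
def fray(c,uv,z=None):
    K,R,t=c["intrinsics"],c["R"],c["t"]
    m=(np.array(uv)-K[:2,2])/K[0,0]; th=np.linalg.norm(m)
    d=R.T@np.r_[np.sin(th)*m/th,np.cos(th)]; o=-R.T@t
    return o+d*(z-o[2])/d[2] if z is not None else (o,d)
def fproj(c,X):
    P=c["R"]@np.asarray(X).T+np.asarray(c["t"])[:,None]; r=np.hypot(P[0],P[1]); th=np.arctan2(r,P[2])
    return c["intrinsics"][:2,2][:,None]+c["intrinsics"][0,0]*th*P[:2]/r
E
python3 - <<'E'
from h import *
W2=dict(np.load("w2.npz"));W1=dict(np.load("w1.npz"))
B=np.array([fray(W2,p,.046) for p in[(243,201),(309,203),(308,298),(240,296)]])
ax=B[0]+B[1]-B[2]-B[3]; print(B.round(4),B.mean(0),np.arctan2(ax[1],ax[0]),[np.linalg.norm(B[i]-B[(i+1)%4]) for i in range(4)])
F=np.array([fray(W1,p,.012) for p in[(245,158),(503,199)]]);print("foot",F,np.linalg.norm(F[0]-F[1]))
d=F[0]-F[1];ey=d/np.linalg.norm(d);print("yaw",np.arctan2(d[1],d[0])-np.pi/2)
yw=-.209;ex=np.array([np.cos(yw),np.sin(yw),0]);ey=np.array([-ex[1],ex[0],0])
print("O",F.mean(0)+.03*ex, "normal coord",(F@ex+.03))
for q in([.684,-.0685,0],[.689,-.0687,0]):print(np.dot(q,ex))
gr=cv2.cvtColor(W1["img"],cv2.COLOR_BGR2GRAY).astype(float)
O=np.array([.686,-.067,0])
for D in(-.004,0,.004):
  z=np.arange(.02,.205,.003);ys=np.linspace(-.1,.03,40);M=[]
  for zz in z:
    u,v=fproj(W1,O+D*ex+np.outer(ys,ey)+[0,0,zz]);M.append(map_coordinates(gr,[v,u],order=1).mean())
  print(D,[(round(1000*a),round(b)) for a,b in zip(z,M) if a>.13 or .06<a<.1])
E
```

```text
[[0.5571 0.1926 0.046 ]
 [0.5529 0.1435 0.046 ]
 [0.483  0.1486 0.046 ]
 [0.487  0.1978 0.046 ]] [0.52000542 0.17061869 0.046     ] -0.07362688091058348 [np.float64(0.049270704963862426), np.float64(0.07001067897131133), np.float64(0.04931438020021706), np.float64(0.07032630923916185)]
foot [[ 0.68963385  0.10761995  0.012     ]
 [ 0.61632271 -0.22708985  0.012     ]] 0.34264438007184655
yaw -0.21562391728391717
O [ 0.68232544 -0.0659594   0.012     ] normal coord [0.68229747 0.68002784]
0.683327898625717
0.6882605894065589
-0.004 [(62, 237), (65, 237), (68, 237), (71, 237), (74, 237), (77, 253), (80, 255), (83, 88), (86, 74), (89, 75), (92, 67), (95, 235), (98, 238), (131, 237), (134, 237), (137, 237), (140, 237), (143, 237), (146, 238), (149, 237), (152, 235), (155, 254), (158, 177), (161, 176), (164, 173), (167, 165), (170, 162), (173, 240), (176, 237), (179, 238), (182, 238), (185, 236), (188, 255), (191, 213), (194, 162), (197, 136), (200, 72), (203, 80)]
0 [(62, 237), (65, 237), (68, 237), (71, 238), (74, 255), (77, 247), (80, 65), (83, 75), (86, 75), (89, 74), (92, 244), (95, 238), (98, 237), (131, 237), (134, 237), (137, 237), (140, 237), (143, 238), (146, 237), (149, 235), (152, 254), (155, 195), (158, 177), (161, 176), (164, 167), (167, 159), (170, 242), (173, 237), (176, 238), (179, 238), (182, 237), (185, 250), (188, 243), (191, 168), (194, 143), (197, 115), (200, 77), (203, 81)]
0.004 [(62, 237), (65, 237), (68, 244), (71, 255), (74, 213), (77, 65), (80, 75), (83, 74), (86, 99), (89, 245), (92, 237), (95, 237), (98, 237), (131, 237), (134, 237), (137, 237), (140, 238), (143, 237), (146, 235), (149, 254), (152, 217), (155, 181), (158, 177), (161, 172), (164, 165), (167, 236), (170, 238), (173, 238), (176, 238), (179, 238), (182, 239), (185, 254), (188, 182), (191, 149), (194, 126), (197, 71), (200, 82), (203, 100)]
```

```bash
python3 - <<'E'
from h import *
p0,R0,o=obspose()
print(row(*graspTCP(np.array([.508,.170,.026]),-.07,.436),p0,R0))
E
```

```text
[-3.513, -0.529, 7.281, -0.007, -0.003, 0.012]
```

```bash
python3 -m jog '[[-1,-0.5,2,-0.006,-0.003,0.014],[-2,-0.5,4,-0.006,-0.003,0.014],[-2.8,-0.5,5.8,-0.006,-0.003,0.014],[-3.5,-0.5,7.2,-0.006,-0.003,0.014],[-3.5,-0.5,7.2,-0.006,-0.003,0.014],[-3.5,-0.5,7.2,-0.006,-0.003,0.014]]'
python3 -m jog '[[0,0,0,0,0,0],[0,0,0,0,0,0],[0,0,0,0,0,0],[0,0,0,0,0,0],[0,0,0,0,0,0],[0,0,0,0,0,0],[0,0,0,0,0,0],[0,0,0,0,0,0]]' 35 35
```

```text
time_s: 3.35
ee_pos: [0.432, 0.1757, 0.1905]
eef_rot: [-3.139, -0.435, -0.072]
force: [-0.3, -0.3, 0.5]
grip_width: 0.0941
grip_force: 0.0
time_s: 4.15
ee_pos: [0.4318, 0.1761, 0.1898]
eef_rot: [-3.14, -0.434, -0.071]
force: [-0.7, 1.2, 1.8]
grip_width: 0.05
grip_force: 35.0
```

```bash
python3 -m jog '[[1,0,-2.1,0,0,0],[2.1,0,-4.5,0,0,0],[3.4,0,-7.2,0,0,0],[4.7,0,-10,0,0,0],[4.7,0,-10,0,0,0],[4.7,0,-10,0,0,0]]'
python3 - <<'E'
from h import *
from station import ctrl
p0,R0,o=obspose();print(o["qpos"])
c=ctrl.camera("wrist");cv2.imwrite("pics/w3.png",c["img"][120:360]);np.savez("w3.npz",**c)
E
```

```text
time_s: 4.75
ee_pos: [0.4322, 0.1757, 0.2999]
eef_rot: [-3.14, -0.434, -0.071]
force: [-0.4, -0.6, -3.0]
grip_width: 0.05
grip_force: 35.0
[ 0.33277727  0.19246859  1.9397478  -0.28319882  0.62492531  2.17249946]
```

View pics/w3.png

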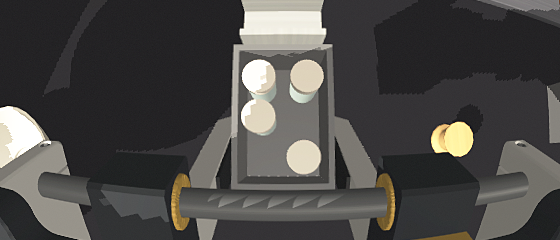

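The bin is held square between the fingers. Its rear rim is at row 166 and its front rim at about row 305. I'll compare this with the predicted pixels.

```bash
python3 - <<'E'
from h import *
c=dict(np.load("w3.npz")); p0,R0,o=obspose()
g=p0+R0.apply([0,0,G]); print("grasp",g)
Rb=Ro.from_euler("z",-.071)
for bx in(-.012,-.010,-.014):
  for bz in (.026,.028):
    org=g-Rb.apply([bx,0,bz])
    P=np.array([(36,25,46),(36,-25,46),(-36,-25,46),(-36,25,46),(47.5,18,83),(47.5,-18,83),(36,20,61),(36,-20,61)])/1000
    print(bx,bz,org,fproj(c,org+Rb.apply(P)).T.round(0).tolist())
gr=cv2.cvtColor(c["img"],cv2.COLOR_BGR2GRAY)
print("col282",gr[60:170,282].tolist()); print(gr[285:320,245].tolist())
E
```

```text
grasp [0.50747489 0.17056352 0.13530004]
-0.012 0.026 [0.51944465 0.16971224 0.10930004] [[233.0, 167.0], [332.0, 167.0], [334.0, 312.0], [231.0, 311.0], [239.0, 113.0], [327.0, 113.0], [239.0, 157.0], [326.0, 157.0]]
-0.012 0.028 [0.51944465 0.16971224 0.10730004] [[234.0, 168.0], [331.0, 168.0], [334.0, 311.0], [231.0, 311.0], [239.0, 115.0], [326.0, 116.0], [240.0, 158.0], [325.0, 158.0]]
-0.01 0.026 [0.51744969 0.16985412 0.10930004] [[233.0, 171.0], [332.0, 171.0], [334.0, 316.0], [231.0, 315.0], [238.0, 118.0], [327.0, 118.0], [239.0, 161.0], [326.0, 161.0]]
-0.01 0.028 [0.51744969 0.16985412 0.10730004] [[234.0, 172.0], [331.0, 172.0], [334.0, 315.0], [231.0, 315.0], [239.0, 120.0], [326.0, 120.0], [240.0, 162.0], [326.0, 163.0]]
-0.014 0.026 [0.52143962 0.16957035 0.10930004] [[234.0, 163.0], [332.0, 163.0], [334.0, 308.0], [231.0, 307.0], [239.0, 109.0], [326.0, 109.0], [240.0, 153.0], [326.0, 153.0]]
-0.014 0.028 [0.52143962 0.16957035 0.10730004] [[234.0, 164.0], [331.0, 164.0], [334.0, 307.0], [231.0, 307.0], [240.0, 111.0], [326.0, 111.0], [240.0, 154.0], [325.0, 154.0]]
col282 [129, 128, 128, 129, 130, 131, 127, 127, 127, 130, 134, 120, 75, 34, 30, 46, 55, 52, 52, 52, 51, 52, 51, 53, 53, 50, 51, 52, 51, 53, 50, 53, 52, 51, 51, 51, 51, 51, 52, 50, 52, 47, 28, 195, 254, 241, 239, 239, 242, 246, 173, 179, 183, 185, 185, 184, 182, 180, 181, 179, 180, 186, 187, 181, 181, 178, 180, 185, 182, 179, 173, 236, 241, 240, 238, 239, 239, 241, 242, 241, 240, 238, 237, 237, 237, 238, 239, 240, 241, 242, 243, 243, 244, 243, 205, 181, 186, 187, 185, 186, 185, 186, 186, 185, 178, 173, 174, 175, 176, 183]
[84, 83, 82, 83, 83, 82, 83, 82, 84, 83, 85, 87, 68, 65, 65, 66, 65, 63, 77, 113, 123, 120, 121, 124, 105, 47, 55, 59, 62, 71, 81, 84, 71, 77, 94]
```

```bash
cat > plan.py <<'E'
import numpy as np,heapq
def boxd(p,b):
    c=np.array([(b[0]+b[1])/2,(b[2]+b[3])/2]);h=np.array([(b[1]-b[0])/2,(b[3]-b[2])/2])
    q=np.abs(p-c)-h; return np.linalg.norm(np.maximum(q,0),axis=-1)+np.minimum(q.max(-1),0)
def per(b,n=1.0):
    x=np.arange(b[0],b[1]+.01,.5);z=np.arange(b[2],b[3]+.01,.5)
    return np.r_[[(i,j) for i in x for j in(b[2],b[3])],[(i,j) for i in(b[0],b[1]) for j in z]]
hook=[(36,39,4,61),(36,50.5,58,61),(47.5,50.5,58,83),(-36,36,0,46)]
slat=[(0,6,90,150),(0,6,168,184),(0,42,198,206)]
hp=np.vstack([per(b) for b in hook]);sp=np.vstack([per((0,6,130,150)),per((0,6,168,184)),per((0,42,198,206))])
def clear(lx,lz,th):   # lip point (39,58) at lx,lz (mm), tilt th deg
    a=np.radians(th);M=np.array([[np.cos(a),np.sin(a)],[-np.sin(a),np.cos(a)]])
    w=(hp-[39,58])@M.T+[lx,lz]
    d=min(boxd(w,b).min() for b in slat)
    v=(sp-[lx,lz])@M+[39,58]
    return min(d,min(boxd(v,b).min() for b in hook))
E
python3 - <<'E'
from plan import *
xs=np.arange(-36,5);zs=np.arange(146,190);ts=np.arange(0,53,3)
C=np.array([[[clear(x,z,t) for t in ts] for z in zs] for x in xs])
start=(list(xs).index(-34),list(zs).index(158),list(ts).index(45))
print(C[start])
best={start:0};prev={};q=[(0,start)]
while q:
    d,n=heapq.heappop(q)
    if d>best[n]:continue
    if ts[n[2]]==0 and abs(xs[n[0]])<=1 and zs[n[1]]==152: break
    for i in(-1,0,1):
      for j in(-1,0,1):
        for k in(-1,0,1):
          m=(n[0]+i,n[1]+j,n[2]+k)
          if m==n or not all(0<=m[e]<C.shape[e] for e in range(3)):continue
          c=C[m]
          if c<.3:continue
          nd=d+(1+abs(k))/min(c,4)**2
          if nd<best.get(m,1e9):best[m]=nd;prev[m]=n;heapq.heappush(q,(nd,m))
P=[n]
while P[-1] in prev:P.append(prev[P[-1]])
for m in P[::-1]:print(xs[m[0]],zs[m[1]]-150,ts[m[2]],round(C[m],1))
E
```

```text
8.20317854094504
-34 8 45 8.2
-33 7 45 7.3
-32 6 45 6.7
-31 5 45 6.2
-30 4 45 6.1
-29 3 45 6.1
-28 2 45 6.1
-27 1 45 6.3
-26 0 45 6.7
-25 -1 45 5.5
-24 0 45 5.5
-23 1 45 5.3
-22 2 45 4.3
-21 3 48 4.6
-20 4 51 4.2
-19 5 51 3.9
-18 5 51 3.7
-17 6 51 3.4
-16 6 51 3.2
-15 7 51 3.4
-14 8 51 3.5
-13 9 51 3.5
-12 10 51 3.4
-11 11 51 3.2
-10 11 51 3.3
-9 12 51 3.5
-8 12 48 3.5
-7 12 45 3.6
-6 12 42 3.6
-5 11 39 3.8
-4 11 36 4.2
-3 11 33 4.5
-3 10 30 4.4
-2 9 27 4.4
-2 8 24 4.1
-2 8 21 4.6
-2 7 18 4.1
-2 6 15 3.5
-2 5 12 3.0
-2 4 9 2.6
-2 3 6 2.1
-2 2 3 1.3
-1 2 0 1.0
```

```bash
cat >> h.py <<'E'
# panel estimate: yaw, normal coord N of slat front, tangential coord T of mid width, groove height ZG
YW,N,T,ZG=-.210,.6835,.0,.1515
ex=np.array([np.cos(YW),np.sin(YW),0]);ey=np.array([-ex[1],ex[0],0])
T=np.array([.686,-.067,0])@ey
GB=np.array([-.0135,0,.026]);A0=.434
def binTCP(lx,lz,th,y=-30,gb=GB):   # mm rel. groove edge, deg
    t=np.radians(th);Rb=Ro.from_euler("z",YW)*Ro.from_euler("y",t)
    lip=ex*(N+lx/1e3)+ey*(T+y/1e3)+np.array([0,0,ZG+lz/1e3])
    g=lip+Rb.apply(gb-[.039,0,.058])
    return graspTCP(g,YW,A0-t)
def lipnow():   # lip point in panel mm rel groove edge, tilt, y
    p,R,o=obspose();b=R*tool(0,A0).inv() # bin rotation
    l=p+R.apply([0,0,G])-b.apply(GB-[.039,0,.058])
    z=b.apply([0,0,1]);x=b.apply([1,0,0])
    return np.round([1e3*(l@ex-N),1e3*(l[2]-ZG),np.degrees(np.arcsin(z@ex)),1e3*(l@ey-T),np.degrees(np.arctan2(x@ey,x@ex)),np.degrees(np.arcsin(z@ey))],2),o
E
python3 - <<'E'
from h import *
p0,R0,o=obspose();print(lipnow()[0])
w=binTCP(-150,50,10);print(w[0],row(*w,p0,R0))
E
```

```text
[-1.7069e+02  1.5720e+01  1.0000e-01  2.0241e+02  8.0000e+00 -5.0000e-02]
[ 0.43040741 -0.04319625  0.35346412] [3.537, 21.841, -4.382, -0.048, -0.173, 0.131]
```

```bash
python3 -m jog '[[1,3,-1.2,-0.01,-0.05,0.03],[2,7,-2.3,-0.02,-0.1,0.07],[2.8,11,-3.4,-0.035,-0.15,0.1],[3.5,14.5,-4.4,-0.048,-0.173,0.131],[3.5,18,-4.4,-0.048,-0.173,0.131],[3.5,21.8,-4.4,-0.048,-0.173,0.131],[3.5,21.8,-4.4,-0.048,-0.173,0.131],[3.5,21.8,-4.4,-0.048,-0.173,0.131]]'
python3 - <<'E'
from h import *
from station import ctrl
c=ctrl.camera("wrist");cv2.imwrite("pics/w4.png",c["img"]);np.savez("w4.npz",**c)
print(lipnow()[0])
W1=dict(np.load("w1.npz"))
for nm,c in(("w1",W1),("w4",c)):
  gr=cv2.cvtColor(c["img"],cv2.COLOR_BGR2GRAY).astype(float)
  for y0,y1 in((-.13,-.08),(-.08,-.02),(.01,.05)):
    z=np.arange(.06,.215,.0005);ys=np.linspace(y0,y1,30);M=[]
    for zz in z:
      u,v=fproj(c,ex*N+np.outer(T+ys,ey)+[0,0,zz]);M.append(map_coordinates(gr,[v,u],order=1).mean())
    M=np.array(M);dM=np.diff(M)
    k=[i for i in range(2,len(dM)-2) if abs(dM[i])>4 and abs(dM[i])==abs(dM[max(0,i-4):i+5]).max()]
    print(nm,y0,[(round(1e3*z[i]+.25,1),round(M[max(i-4,0)]),round(M[min(i+5,len(M)-1)])) for i in k])
E
```

```text
time_s: 5.6
ee_pos: [0.4302, -0.0431, 0.3532]
eef_rot: [-3.14, -0.258, -0.212]
force: [-0.2, 0.6, -2.3]
grip_width: 0.0497
grip_force: 35.0
[-1.5042e+02  4.9850e+01  1.0060e+01 -2.9090e+01  0.0000e+00 -7.0000e-02]
w1 -0.13 [(np.float64(72.8), 235, 255), (np.float64(79.3), 255, 51), (np.float64(90.8), 47, 244), (np.float64(150.8), 235, 255), (np.float64(155.3), 255, 40), (np.float64(169.3), 41, 237), (np.float64(185.3), 235, 250), (np.float64(188.3), 254, 200), (np.float64(198.3), 217, 73), (np.float64(205.3), 80, 100)]
w1 -0.08 [(np.float64(73.3), 237, 255), (np.float64(79.8), 255, 66), (np.float64(91.3), 68, 247), (np.float64(151.3), 236, 254), (np.float64(155.8), 254, 186), (np.float64(169.3), 184, 239), (np.float64(185.3), 238, 255), (np.float64(188.8), 255, 227), (np.float64(192.3), 231, 160), (np.float64(195.3), 188, 107), (np.float64(198.3), 132, 76), (np.float64(205.3), 83, 100)]
w1 0.01 [(np.float64(70.8), 238, 212), (np.float64(74.3), 212, 237), (np.float64(80.3), 244, 65), (np.float64(92.3), 66, 244), (np.float64(151.8), 235, 254), (np.float64(156.3), 254, 119), (np.float64(163.8), 132, 89), (np.float64(169.8), 94, 238), (np.float64(185.8), 236, 254), (np.float64(189.3), 255, 92), (np.float64(198.3), 97, 81), (np.float64(205.8), 81, 102)]
w4 -0.13 [(np.float64(82.3), 255, 74), (np.float64(90.8), 76, 244), (np.float64(117.3), 236, 135), (np.float64(121.3), 150, 47)]
w4 -0.08 [(np.float64(82.8), 255, 81), (np.float64(91.3), 77, 249), (np.float64(113.3), 239, 32)]
w4 0.01 [(np.float64(71.3), 240, 212), (np.float64(74.8), 212, 244), (np.float64(84.3), 248, 76), (np.float64(92.8), 78, 248), (np.float64(115.8), 240, 119)]
```

View pics/w4.png

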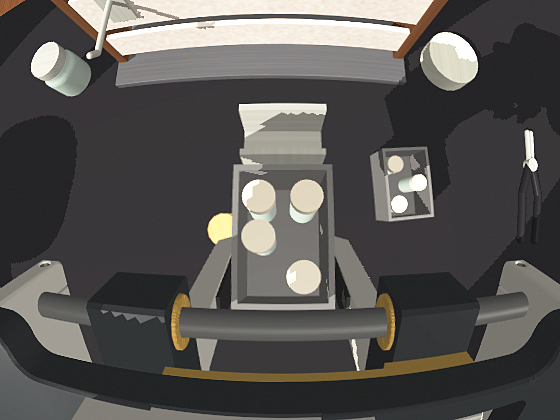

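The wrist view shows the bin held level in front of the wall at (282,200). Both views put the rail at 198/206 and the groove edge at about 151 mm, so the estimate of the wall holds. Next I'll tilt and stage.

```bash
sed -i 's/.1515$/.1512/' h.py; python3 - <<'E'
from h import *
p0,R0,o=obspose()
for q in((-110,30,25),(-75,12,45),(-38,10,45)): print(q,row(*binTCP(*q),p0,R0))
E
```

```text
(-110, 30, 25) [8.071, 0.072, 1.992, -0.001, -0.261, -0.0]
(-75, 12, 45) [17.352, 0.071, 5.243, -0.001, -0.61, -0.0]
(-38, 10, 45) [20.878, 0.07, 6.382, -0.001, -0.61, -0.0]
```

```bash
python3 -m jog '[[4,0,1,0,-0.13,0],[8,0,2,0,-0.261,0],[11,0,3.1,0,-0.38,0],[14.3,0,4.2,0,-0.5,0],[17.3,0,5.2,0,-0.61,0],[17.3,0,5.2,0,-0.61,0],[17.3,0,5.2,0,-0.61,0]]'
python3 - <<'E'
from h import *
from station import ctrl
print(lipnow()[0]); p0,R0,o=obspose(); print(o["qpos"],o["force"])
for q in((-38,10,45),(-26,0,47)): print(q,row(*binTCP(*q),p0,R0))
c=ctrl.camera("side");np.savez("s5.npz",**c);cv2.imwrite("pics/s5.png",cv2.resize(c["img"][120:270,190:340],None,fx=4,fy=4,interpolation=cv2.INTER_CUBIC))
E
```

```text
time_s: 6.35
ee_pos: [0.6072, -0.0789, 0.3472]
eef_rot: [-3.141, 0.35, -0.208]
force: [0.1, 0.1, -2.7]
grip_width: 0.0497
grip_force: 35.0
[-7.528e+01  1.217e+01  4.494e+01 -2.795e+01  1.500e-01  5.000e-02]
[-0.18988652  0.54433186  1.32270164  0.00698117  1.6247664   1.58799835] [ 0.07983272  0.14297517 -2.73289127]
(-38, 10, 45) [3.595, 0.198, -1.083, -0.0, -0.001, 0.002]
(-26, 0, 47) [5.674, 0.202, -0.757, -0.0, -0.036, 0.002]
```

View pics/s5.png

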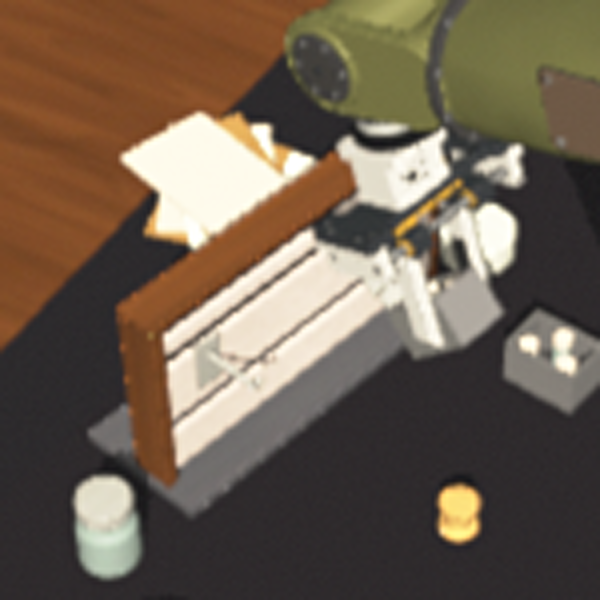

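The side view shows the bin tilted in front of the wall at crop (455,310), clear of the old hook. Now I'll approach the groove and watch the force.

```bash
python3 -m jog '[[1.2,0.1,-0.4,0,0,0],[2.4,0.1,-0.8,0,0,0],[3.6,0.2,-1.1,0,0,0],[4.7,0.2,-0.9,0,-0.02,0],[5.67,0.2,-0.76,0,-0.036,0.002],[5.67,0.2,-0.76,0,-0.036,0.002]]'
python3 - <<'E'
from h import *
from station import ctrl
print(lipnow()[0]); p0,R0,o=obspose(); print(o["force"],o["moment"])
for q in((-22,2,49),(-18.5,5,51),(-15,7,51),(-12,10,51),(-9,12,51)): print(q,row(*binTCP(*q),p0,R0))
c=ctrl.camera("wrist");np.savez("w6.npz",**c);cv2.imwrite("pics/w6.png",c["img"])
E
```

```text
time_s: 7.0
ee_pos: [0.6609, -0.0931, 0.3365]
eef_rot: [-3.141, 0.385, -0.211]
force: [-0.3, 0.9, -1.9]
grip_width: 0.0498
grip_force: 35.0
[-2.614e+01  1.560e+00  4.691e+01 -3.072e+01 -3.000e-02 -5.000e-02]
[-0.29257819  0.86096842 -1.942123  ] [-0.0827044  -0.28103167 -0.00530926]
(-22, 2, 49) [1.003, -0.08, -0.407, -0.001, -0.036, -0.001]
(-18.5, 5, 51) [1.831, -0.081, -0.997, -0.001, -0.071, -0.001]
(-15, 7, 51) [2.08, -0.082, -1.314, -0.001, -0.071, -0.001]
(-12, 10, 51) [2.246, -0.082, -1.704, -0.001, -0.071, -0.001]
(-9, 12, 51) [2.449, -0.082, -2.002, -0.001, -0.071, -0.001]
```

View pics/w6.png

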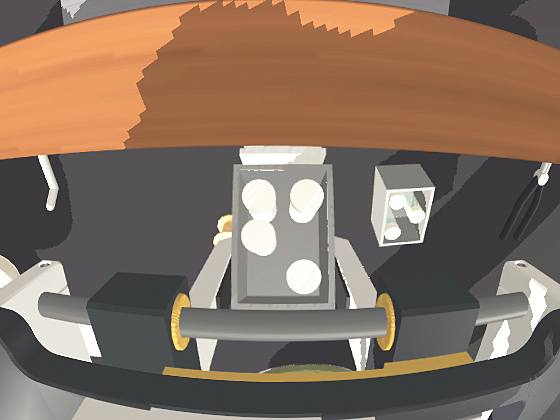

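The wrist view shows the bin in the hand as before (rim rows 166 to 305), with the rail edge at row 147 and no contact. I'll slide the lip in.

```bash
python3 -m jog '[[0.5,-0.08,-0.2,0,-0.018,0],[1,-0.08,-0.4,0,-0.036,0],[1.4,-0.08,-0.7,0,-0.054,0],[1.83,-0.08,-1,0,-0.071,0],[1.83,-0.08,-1,0,-0.071,0],[1.83,-0.08,-1,0,-0.071,0]]'
python3 - <<'E'
from h import *
print(lipnow()[0]); p0,R0,o=obspose(); print(o["force"],o["moment"])
for q in((-15,7,51),(-12,10,51),(-9,12,51)): print(q,row(*binTCP(*q),p0,R0))
E
```

```text
time_s: 7.65
ee_pos: [0.6817, -0.0974, 0.3388]
eef_rot: [-3.141, 0.456, -0.211]
force: [0.7, 0.3, -2.2]
grip_width: 0.0497
grip_force: 35.0
[-1.810e+01  4.970e+00  5.101e+01 -3.046e+01 -4.000e-02 -8.000e-02]
[ 0.65879128  0.29293728 -2.16061531] [ 0.04459025 -0.39156018 -0.02958892]
(-15, 7, 51) [0.186, -0.061, -0.318, -0.001, 0.0, -0.001]
(-12, 10, 51) [0.323, -0.061, -0.719, -0.001, 0.0, -0.001]
(-9, 12, 51) [0.504, -0.062, -1.031, -0.001, 0.0, -0.001]
```

```bash
python3 -m jog '[[0.1,0,-0.16,0,0,0],[0.19,0,-0.32,0,0,0],[0.25,0,-0.52,0,0,0],[0.32,0,-0.72,0,0,0],[0.32,0,-0.72,0,0,0]]'
python3 -m jog '[[0.09,0,-0.16,0,0,0],[0.18,0,-0.31,0,0,0],[0.18,0,-0.31,0,0,0]]'
python3 - <<'E'
from h import *
print(lipnow()[0]); p0,R0,o=obspose(); print(o["force"],o["moment"])
for q in((-8,12,48),(-7,12,45),(-6,12,42),(-5,11.5,39),(-4,11,36),(-3,10.5,32),(-2.5,9.5,28),(-2,8.5,24)): print(q,row(*binTCP(*q),p0,R0))
E
```

```text
time_s: 8.15
ee_pos: [0.6876, -0.0986, 0.3443]
eef_rot: [-3.141, 0.456, -0.211]
force: [-0.2, 0.0, -1.3]
grip_width: 0.0495
grip_force: 35.0
time_s: 8.45
ee_pos: [0.6905, -0.0993, 0.3462]
eef_rot: [-3.141, 0.456, -0.211]
force: [-0.6, 0.3, -2.4]
grip_width: 0.0498
grip_force: 35.0
[-8.980e+00  1.237e+01  5.100e+01 -3.046e+01 -3.000e-02 -8.000e-02]
[-0.57938355  0.26235762 -2.36681275] [-0.03912465 -0.3402611  -0.05556968]
(-8, 12, 48) [-0.795, -0.06, 0.333, -0.001, 0.052, -0.001]
(-7, 12, 45) [-1.585, -0.059, 0.679, -0.001, 0.105, -0.001]
(-6, 12, 42) [-2.354, -0.058, 1.071, -0.001, 0.157, -0.001]
(-5, 11.5, 39) [-3.076, -0.056, 1.551, -0.001, 0.209, -0.001]
(-4, 11, 36) [-3.773, -0.055, 2.075, -0.001, 0.262, -0.001]
(-3, 10.5, 32) [-4.694, -0.053, 2.838, -0.001, 0.332, -0.001]
(-2.5, 9.5, 28) [-5.583, -0.051, 3.737, -0.001, 0.401, -0.001]
(-2, 8.5, 24) [-6.411, -0.049, 4.703, -0.001, 0.471, -0.001]
```

```bash
python3 -m jog '[[-0.8,0,0.33,0,0.052,0],[-1.58,0,0.68,0,0.105,0],[-2.35,0,1.07,0,0.157,0],[-3.08,0,1.55,0,0.209,0],[-3.08,0,1.55,0,0.209,0]]'
python3 - <<'E'
from h import *
print(lipnow()[0]); p0,R0,o=obspose(); print(o["force"],o["moment"])
for q in((-4,11,36),(-3,10.5,32),(-2.5,9.5,28),(-2,8.5,24),(-2,7.5,20),(-2,6.5,16)): print(q,row(*binTCP(*q),p0,R0))
E
```

```text
time_s: 8.95
ee_pos: [0.6561, -0.0918, 0.3461]
eef_rot: [-3.141, 0.246, -0.211]
force: [0.7, 0.1, -2.3]
grip_width: 0.0497
grip_force: 35.0
[ -5.72  11.79  38.99 -30.38  -0.04  -0.08]
[ 0.72182141  0.11241746 -2.28937829] [ 0.02236768 -0.13678468 -0.01278504]
(-4, 11, 36) [-0.71, -0.047, 0.377, -0.001, 0.052, -0.001]
(-3, 10.5, 32) [-1.77, -0.046, 0.931, -0.001, 0.122, -0.001]
(-2.5, 9.5, 28) [-2.826, -0.044, 1.626, -0.001, 0.192, -0.001]
(-2, 8.5, 24) [-3.837, -0.042, 2.398, -0.001, 0.262, -0.001]
(-2, 7.5, 20) [-4.846, -0.04, 3.257, -0.001, 0.331, -0.001]
(-2, 6.5, 16) [-5.799, -0.038, 4.185, -0.001, 0.401, -0.001]
```

```bash
python3 -m jog '[[-0.71,0,0.38,0,0.052,0],[-1.77,0,0.93,0,0.122,0],[-2.83,0,1.63,0,0.192,0],[-3.84,0,2.4,0,0.262,0],[-3.84,0,2.4,0,0.262,0]]'
python3 - <<'E'
from h import *
print(lipnow()[0]); p0,R0,o=obspose(); print(o["force"],o["moment"])
for q in((-2,7.5,20),(-2,6.5,16),(-2,5,12),(-2,4,9),(-2,3,6),(-2,2.5,3),(-1.5,2,0)): print(q,row(*binTCP(*q),p0,R0))
E
```

```text
time_s: 9.45
ee_pos: [0.614, -0.0828, 0.3316]
eef_rot: [-3.141, -0.013, -0.211]
force: [0.2, -0.5, -2.6]
grip_width: 0.0495
grip_force: 35.0
[ -2.33   7.76  24.11 -30.42  -0.06  -0.06]
[ 0.24423164 -0.4524255  -2.56536679] [ 0.02330819  0.09345179 -0.02362696]
(-2, 7.5, 20) [-1.196, -0.042, 0.509, -0.001, 0.072, -0.001]
(-2, 6.5, 16) [-2.356, -0.04, 1.162, -0.0, 0.142, -0.001]
(-2, 5, 12) [-3.475, -0.039, 1.944, -0.0, 0.211, -0.001]
(-2, 4, 9) [-4.283, -0.037, 2.569, -0.0, 0.264, -0.001]
(-2, 3, 6) [-5.063, -0.036, 3.235, -0.0, 0.316, -0.001]
(-2, 2.5, 3) [-5.812, -0.034, 3.891, -0.0, 0.369, -0.001]
(-1.5, 2, 0) [-6.478, -0.033, 4.586, -0.0, 0.421, -0.001]
```

```bash
python3 -m jog '[[-1.2,0,0.5,0,0.072,0],[-2.36,0,1.15,0,0.142,0],[-3.48,0,1.94,0,0.211,0],[-4.28,0,2.55,0,0.264,0],[-4.28,0,2.55,0,0.264,0],[-4.28,0,2.55,0,0.264,0]]'
python3 - <<'E'
from h import *
print(lipnow()[0]); p0,R0,o=obspose(); print(o["force"],o["moment"])
for q in((-2,3,6),(-2,2.5,3),(-1.5,2,0),(-1.5,1,0),(-.5,1,0),(-.5,0,0)): print(q,row(*binTCP(*q),p0,R0))
E
```

```text
time_s: 10.05
ee_pos: [0.5738, -0.0742, 0.3062]
eef_rot: [-3.141, -0.276, -0.212]
force: [-0.1, 0.7, -1.2]
grip_width: 0.0498
grip_force: 35.0
[ -0.78   4.74   9.06 -30.49  -0.08  -0.05]
[-0.0617802   0.67170245 -1.17235451] [0.09989463 0.21442457 0.06295781]
(-2, 3, 6) [-1.082, -0.042, 0.485, -0.0, 0.053, -0.002]
(-2, 2.5, 3) [-1.976, -0.04, 0.924, -0.0, 0.106, -0.002]
(-1.5, 2, 0) [-2.799, -0.039, 1.422, -0.0, 0.158, -0.002]
(-1.5, 1, 0) [-2.827, -0.039, 1.519, -0.0, 0.158, -0.002]
(-0.5, 1, 0) [-2.73, -0.039, 1.546, -0.0, 0.158, -0.002]
(-0.5, 0, 0) [-2.758, -0.039, 1.642, -0.0, 0.158, -0.002]
```

```bash
python3 -m jog '[[-0.5,0,0.2,0,0.026,0],[-1.08,0,0.48,0,0.053,0],[-1.5,0,0.7,0,0.08,0],[-1.98,0,0.92,0,0.106,0],[-1.98,0,0.92,0,0.106,0]]'
python3 -m jog '[[-0.4,0,0.25,0,0.026,0],[-0.82,0,0.5,0,0.052,0],[-0.82,0,0.5,0,0.052,0],[-0.82,0,0.5,0,0.052,0]]'
python3 - <<'E'
from h import *
print(lipnow()[0]); p0,R0,o=obspose(); print(o["force"],o["moment"])
for q in((-1.5,1,0),(-.5,1,0),(-.5,0,0),(-.5,-1,0)): print(q,row(*binTCP(*q),p0,R0))
E
```

```text
time_s: 10.55
ee_pos: [0.5574, -0.0707, 0.2916]
eef_rot: [-3.141, -0.383, -0.212]
force: [-0.1, 0.4, -3.1]
grip_width: 0.0498
grip_force: 35.0
time_s: 10.95
ee_pos: [0.5519, -0.0695, 0.2841]
eef_rot: [-3.141, -0.435, -0.212]
force: [0.1, 0.2, -3.3]
grip_width: 0.0498
grip_force: 35.0
[-7.600e-01  1.410e+00 -7.000e-02 -3.047e+01 -8.000e-02 -3.000e-02]
[ 0.08495418  0.15576097 -3.32393116] [ 0.07278334  0.395736   -0.00741557]
(-1.5, 1, 0) [-0.065, -0.037, -0.001, 0.0, -0.001, -0.001]
(-0.5, 1, 0) [0.026, -0.037, 0.041, 0.0, -0.001, -0.001]
(-0.5, 0, 0) [-0.016, -0.037, 0.132, 0.0, -0.001, -0.001]
(-0.5, -1, 0) [-0.058, -0.037, 0.222, 0.0, -0.001, -0.001]
```

```bash
python3 -m jog '[[-0.01,0,0.06,0,0,0],[-0.03,0,0.1,0,0,0],[-0.05,0,0.14,0,0,0],[-0.05,0,0.14,0,0,0],[-0.05,0,0.14,0,0,0]]'
python3 -m jog '[[-0.02,0,0.045,0,0,0],[-0.04,0,0.09,0,0,0],[-0.04,0,0.09,0,0,0],[-0.04,0,0.09,0,0,0]]'
python3 -c "
from h import *
l,o=lipnow();print(l,o['force'],o['moment'])"
```

```text
time_s: 11.45
ee_pos: [0.5517, -0.0694, 0.2827]
eef_rot: [-3.141, -0.438, -0.212]
force: [-1.8, -0.8, 3.2]
grip_width: 0.0499
grip_force: 35.0
time_s: 11.85
ee_pos: [0.5517, -0.0694, 0.282]
eef_rot: [-3.141, -0.439, -0.212]
force: [-2.6, 1.0, 6.6]
grip_width: 0.0497
grip_force: 35.0
[ -0.44  -0.23  -0.27 -30.38  -0.07  -0.04] [-2.63373851  0.95503167  6.62303583] [-0.06314248 -0.3723407   0.00635679]
```

```bash
python3 -m jog '[[0.02,0,-0.04,0,0,0],[0.02,0,-0.04,0,0,0],[0.02,0,-0.04,0,0,0],[0.02,0,-0.04,0,0,0],[0.02,0,-0.04,0,0,0]]' 80 35
python3 - <<'E'
from h import *
from station import ctrl
l,o=lipnow();print(l,o['force'],o["grip_width"])
c=ctrl.camera("wrist");cv2.imwrite("pics/w7.png",c["img"]);np.savez("w7.npz",**c)
E
```

```text
time_s: 12.35
ee_pos: [0.5515, -0.0694, 0.2816]
eef_rot: [-3.141, -0.436, -0.212]
force: [0.2, 0.5, -0.4]
grip_width: 0.0753
grip_force: 0.0
[ -0.97  -1.01  -0.14 -30.46  -0.08  -0.04] [ 0.18089522  0.4928542  -0.41232049] 0.07529794356322879
```

View pics/w7.png

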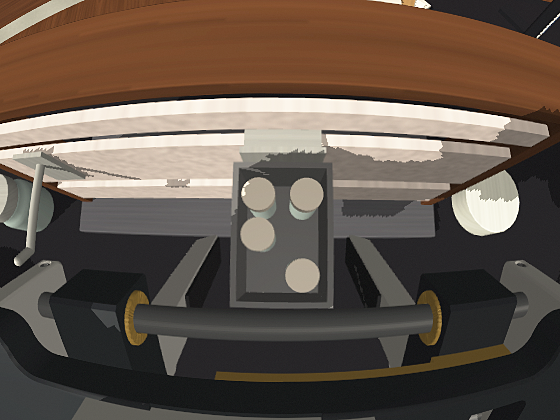

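The bin is hanging square, its plate flat on the middle slat at (284,145), the tongue in the groove and the fingers clear on both sides. I'll retreat.

```bash
python3 -m jog '[[0,0,-1,0,0,0],[0,0,-3,0,0,0],[0,0,-6,0,0,0],[0,0,-10,0,0,0],[0,0,-14,0,0,0],[0,0,-14,0,0,0],[0,0,-14,0,0,0],[0,0,-14,0,0,0]]' 
python3 - <<'E'
from h import *
from station import ctrl
c=ctrl.camera("wrist");cv2.imwrite("pics/w8.png",c["img"])
E
```

```text
time_s: 13.2
ee_pos: [0.4936, -0.0571, 0.4077]
eef_rot: [-3.141, -0.435, -0.212]
force: [-0.7, 0.6, -0.2]
grip_width: 0.0752
grip_force: 0.0
```

View pics/w8.png

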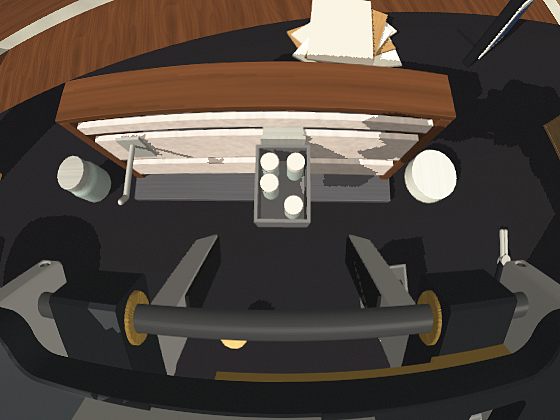

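The bin hangs home at (282,180), level and square, and the gripper is free of it. I'll hand in.

```bash
python3 -c "
from station import ctrl
print(ctrl.hand_in())"
```

```text
the job is handed in; nothing more can be done
None
```

The hook bin hangs in the slatwall's upper groove about 30 mm off mid-width (panel y = -30), level, square and released. The wrist force changed by about 10 N at most while seating it, no other object was touched, and I handed the job in at about 13 s; no verdict came back.

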